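# Seat a column in the flushing stand and hold its guarded purge lever

### The arm

A 6-joint arm with a two-finger parallel gripper is mounted at the origin on the work surface. World frame = base frame: x ahead of the robot, y to its left, z up, the work surface at z = 0. Lengths are in m, angles in degrees, forces in N, time in s.
With the tool pointing down it reaches from about 0.35 to 0.875 m from the base axis. Payload 4.2 kg.
Tool frame: the origin (TCP) lies midway between the tips of the shut fingers; the grasp point (between the pads) lies 19 mm behind it; z points along the fingers, y is the direction in which the jaws open and shut (so a half turn about z gives the same grasp; the last joint's range is limited). The gripper opens to 87 mm and grips with 3 to 60 N. Pads are 19 mm wide; open, the fingers measure 117 mm over their backs; the gripper's body (75 mm by 190 mm) begins 51 mm behind the grasp point.
Start: joints at [78.931, 22.042, 0.453, 0, -68.411, -14.817], TCP at [0.273, 0.562, 0.199] pointing down, gripper open.
Joint ranges: [-179.83, 179.83], [-69.29, 118.12], [-61.27, 80.66], [-181.25, 117.63], [-171.15, -9.14], [-177.46, 177.46]. Speed limits (degrees/s): [159.86, 159.86, 180, 180, 180, 180].

### API

Orientations are given as a 3x3 rotation matrix whose columns are the frame's x, y, z axes.
In Python, from station import r gives the robot as it stands.
- The arm moves only by the tool carry_out, never from a script. Its argument "steps" is a list of rows, each a list of 2 entries, a list of its own where there are three numbers: the shift along the tool's x, y, z in cm, then the turn about the tool's z in degrees. In form: [[[x, y, z], twist], ...]. A call has 1 to 20 rows; each row is the pose to reach, as a shift and turn from the pose measured when the call began, along the tool's axes at that moment; what a row does not reach only later rows make up. A row lasts 1/10 s, in which the tool goes at most 50 mm and 8.59 degrees, less where a joint would pass 70% of its speed; a pose out of reach is approached as far as the arm can. A call with a gripper value outside its range is refused whole. "gripper" is the gripper's target within -1 to 1 (fully open at 1, half-way at 0, shut at -1), set as the call begins (left out, the last holds). The fingers move at their own pace and stop on an object; the grip force is fixed at half the most. Time passes only in rows, so rows that repeat a pose let the fingers close. It gives the time, the measured TCP pose, the force and the opening at its end, in the units of the state.
- r.sense(): the state, without advancing time (a new reading comes with each control period).
- r.capture(name): name is "side" or "top" or "wrist"; returns the picture (420x560x3 uint8, red, green, blue); there is no depth.
- r.calibration(name): a dict with "camera_matrix" (3x3 intrinsics, pixels), "world_from_camera" (4x4, takes a point from camera to world coordinates). Camera axes: x right, y up, looking along -z (the intrinsics and any distortion apply to the point x, -y, -z); pixel columns grow to the right and rows downward; lengths in m; the calibration is good to about 2 mm. A picture is of the moment at which its call begins: read the wrist's pose just before it. calibration takes no time and is no camera call; for the wrist camera it gives the pose at the moment of the call.
- r.finish_job(): hands the job in, once; it reports no verdict.
Trained networks look in the newest picture that a camera, given by its name, has taken for a name from the list of things; names that differ only in an ending like _2 or _b are one class to them, and where a whole thing is asked for, a point or a joint stands for the part that bears it (a point fixed in the world has none). Each returns a list of dicts, best first, with "confidence" (0 to 1); they miss things now and then, are a little off and sometimes report something else, mostly with a low value. They report only what shows in the picture. A call takes as long as a camera call.
- r.cut_out(camera, target): "pixels" (420x560 bool, what is visible of it).
- r.place_of(camera, target): "centre" ([x, y, z] in m, in world coordinates, good to about 4 mm: a listed point, or the origin of a listed thing).
The state is a dict: "time_s": time; "joints": joint angles; "joint_velocities": joint speeds; "effort": joint torques, N m; "tcp_pos": TCP position; "ee_rot": TCP orientation; "wrist_force": force on the tool from outside, world axes, zero at the start; "moment": the same for the moment, N m; "gripper_width": opening from 0.0 (shut) to 1.0 (fully open).
Only numpy, scipy, OpenCV 4.12 (cv2) and the standard library are available. Lean on these libraries where they do the work, as an engineer would, in place of code of your own. Each camera call takes 0.05 s, during which the arm holds its last target. There are 200 camera calls.

### The job

Take the tallest of the three steel columns out of the grey rack, lower it through the guide eyelet of the white flushing stand until its foot stands on the stand's base plate, and let go of it without dropping it. Then flip the safety catch in front of the purge lever up and right over towards the robot, past upright, and only after that pull the spring-loaded lever all the way towards the robot. Finish while still holding the lever there, with the column seated, and leave the two shorter columns and the other things on the bench where they are.

Things in the scene. Friction and masses are not known exactly. Their poses are not given: they have to be found in the camera images.
- stand: Fixed white base plate, 270 x 250 x 12 mm, with an aluminium column holder on its left (+y) and a valve with catch and lever on its right (-y). Origin at table level; in its own frame the plate spans x -170 to +100, y -115 to +135 mm, the seat lies at (0, 85), the lever pivot at (0, -50) mm. Own x points away from the robot at yaw 0, y left, z up; yaw up to 0.25 either way.
- eyelet (a point): Centre of the mouth of the guide eyelet, on the top face (82 mm above the table): a vertical through hole of 13 mm diameter with a 3 mm chamfer, in a 44 x 44 x 12 mm aluminium plate, held by a post of the same height on its far (own +x) side.
- seat (a point): Point straight below the eyelet on the base plate's top (12 mm above the table), where the column's foot must stand; around it a 36 x 36 x 10 mm block with a 14 mm hole and a 3 mm chamfer.
- column: The tallest column: loose upright steel rod, 10 mm diameter, 116 mm long, its lowest 3 mm tapering to 6 mm; on top a round head, 20 mm diameter, 34 mm tall (116 to 150 mm above the foot), and a white plug (8 mm diameter, to 156 mm). 0.08 to 0.17 kg. Origin at the centre of the foot, z up the rod. Starts with its foot 12 mm above the table in any of the three rack holes.
- column_head (a point): Centre of the tall column's head, 133 mm above its foot: where to grip.
- rack: Fixed grey plastic block 190 x 60 x 60 mm with three upright square holes (12 mm wide, 48 mm deep) in a row along its own x at -60, 0 and +60 mm; origin under its centre. Holds the three columns in any order; their heads stick out above it.
- short_a: Bystander: a column of the same make but with a 80 mm rod under its 34 mm head, so 36 mm lower than the tall one; origin at its foot. Stays in the rack.
- short_b: Bystander: a second column like short_a. Stays in the rack.
- catch (a joint): Safety catch, hinge angle in rad: 0 (to 0.08 at the start) = closed, its bar lying level from its pivot to the lever's stem and propping it so that the lever cannot move; grows to 2.0 (its stop, well past upright) as it is swung up and over towards the robot (own -x). It turns stiffly (0.06 N m) and stays where it is left.
- catch_pivot (a point): Pivot of the catch, fixed on the stand 115 mm above the table, on top of a 12 mm wide (own y) post; the hinge axis runs along the stand's y.
- catch_knob (a point): Centre of the catch's black knob, a cylinder 18 mm in diameter and 24 mm long, lying along the stand's y: pinch its ends from above (it turns and creeps a little between the fingers, so go by the joint). It lies 61 mm from the pivot: closed, 52 mm beyond it (own +x) and 32 mm above it. The bar runs on to 84 mm from the pivot. The knob moves with the catch.
- lever (a joint): Purge lever, hinge angle in rad: 0 = at rest, leaning 0.3 rad away from the robot; grows to 0.75 (its stop) as it is pulled towards the robot (own -x). A spring drives it back to 0: it takes about 4 N at the knob to start and 7 N to hold at the stop.
- lever_pivot (a point): Pivot of the lever, fixed on the stand 52 mm above the table; the hinge axis runs along the stand's y.
- lever_knob (a point): Centre of the lever's black knob, a cylinder 26 mm in diameter and 28 mm long, lying along the stand's y, on a 12 mm stem: pinch its ends from above (it turns and creeps a little between the fingers, so go by the joint). It lies 130 mm from the pivot: at rest 38 mm beyond it (own +x) and 124 mm above it. It moves with the lever.
- amber: Bystander: amber bottle, 68 mm in diameter, 150 mm tall, on the bench to the right of the stand; origin under its centre.
- reagent: Bystander: glass jar with blue cap, 56 mm in diameter, 110 mm tall, on the bench beyond the rack; origin under its centre.
- jar: Bystander: squat white jar with black lid, 60 mm in diameter, 65 mm tall, on the bench nearer than the rack; origin under its centre.
- spanner: Bystander: flat steel spanner, 150 mm long, 7 mm thick, lying on the bench nearer than the stand; origin under its middle.
- ferrule: Bystander: brass ferrule, 18 mm in diameter, 14 mm tall, standing on the far middle of the stand's base plate; origin under its centre.
- vial: Bystander: small amber vial, 12 mm in diameter, 32 mm tall, standing on the stand's base plate near its front left corner; origin under its centre.

How it is judged:
By the outcome, as a careful person would: the job done as asked, in the order asked, and still so for the second after the job is handed in, while the arm keeps its last pose, push and grip.
It also fails if it takes over 67 s, if anything falls off the work surface, if the arm or the gripper's body presses on something with over 40 N, if the wrist force passes 120 N, or if a joint passes its speed limit or range.

## Working session

There is one attempt and no reset: what is moved stays moved. The work goes in short steps, Python scripts to look and compute and a tool call to move; the robot and the scene stay as the last step left them, time stands still between calls to the robot, and variables do not carry over. Pictures are saved under pics/ and viewed, about 8 in all and at most 12, crops included, and the job is handed in when it is done.

Besides the shell and the picture viewer there is one more tool, called after "Request:" as name([rows], argument=value, ...), one row to a line, values as JSON. carry_out: Moves the arm, as the interface text tells. Its arguments: {"type":"object","properties":{"steps":{"type":"array","items":{"type":"array"}},"gripper":{"type":"number"}},"required":["steps"]}

```bash
mkdir -p pics; ls; python3 - <<'E'
from station import r
import cv2,numpy as np
np.set_printoptions(precision=4,suppress=True)
s=r.sense(); print(s['time_s'],s['tcp_pos'],np.array(s['ee_rot']),s['gripper_width'],s['wrist_force'])
for c in ['side','top']:
    im=r.capture(c); cv2.imwrite(f'pics/{c}0.png',im[:,:,::-1])
    print(c,np.array(r.calibration(c)['world_from_camera'])[:3])
    for t in ['column','column_head','short_a','rack','stand','eyelet','seat','catch_pivot','catch_knob','lever_pivot','lever_knob','amber','reagent','jar']:
        print(t,[(np.round(d['centre'],4).tolist(),round(d['confidence'],2)) for d in r.place_of(c,t)][:3])
print(r.sense()['time_s'])
E
```

```text
pics
0.0 [0.2725 0.5617 0.1983] [[ 0.8996 -0.4367 -0.0009]
 [-0.4367 -0.8996 -0.002 ]
 [ 0.0001  0.0022 -1.    ]] 0.9979809411877401 [-0.4866  0.0624 -0.0934]
side [[-0.989   0.1183 -0.0885  0.4104]
 [-0.1473 -0.7439  0.6518  0.6811]
 [ 0.0112  0.6577  0.7532  0.9291]]
column [([0.4759, 0.2967, 0.0146], 0.71), ([0.6343, -0.0828, 0.0552], 0.71)]
column_head [([0.6759, -0.0735, 0.1794], 0.67), ([0.4815, 0.2989, 0.1447], 0.59)]
short_a [([0.5414, 0.3058, 0.0142], 0.69), ([0.4189, 0.2909, 0.0097], 0.64)]
rack [([0.481, 0.2974, -0.0042], 0.86), ([0.4805, 0.2973, 0.1468], 0.48)]
stand []
eyelet [([0.617, 0.0545, 0.0865], 0.61)]
seat [([0.6185, 0.0483, 0.0082], 0.72), ([0.479, 0.2984, -0.0022], 0.32)]
catch_pivot [([0.5498, -0.0881, 0.1137], 0.91)]
catch_knob [([0.5996, -0.0847, 0.1559], 0.68)]
lever_pivot [([0.6366, -0.0822, 0.0552], 0.67)]
lever_knob [([0.6758, -0.0736, 0.1761], 0.68)]
amber [([0.5175, -0.3799, -0.0], 0.58), ([0.7063, 0.3581, -0.0022], 0.57)]
reagent [([0.707, 0.3591, -0.0035], 0.8), ([0.6253, -0.0307, -0.0034], 0.29), ([0.6908, -0.0167, 0.0121], 0.21)]
jar [([0.3328, 0.2
[... 317 characters left out ...]
0.0006], 0.71), ([0.5379, 0.3036, 0.0116], 0.49), ([0.4191, 0.2907, 0.0108], 0.44)]
rack [([0.482, 0.2979, 0.0005], 0.98)]
stand [([0.6261, -0.0322, -0.0021], 0.77), ([0.7132, 0.3568, -0.0031], 0.48)]
eyelet [([0.619, 0.0542, 0.078], 0.89)]
seat [([0.619, 0.0537, 0.0099], 0.63)]
catch_pivot [([0.6739, -0.077, 0.1761], 0.74)]
catch_knob [([0.6722, -0.0785, 0.1721], 0.54)]
lever_pivot [([0.6354, -0.0826, 0.0491], 0.59), ([0.6193, 0.0547, 0.0118], 0.17)]
lever_knob [([0.6726, -0.0755, 0.1751], 0.61)]
amber [([0.5187, -0.3763, 0.0045], 0.66), ([0.5524, -0.0892, 0.1121], 0.66)]
reagent [([0.7107, 0.3572, -0.002], 0.78), ([0.331, 0.2372, -0.0004], 0.55)]
jar [([0.3286, 0.2362, -0.0001], 0.66)]
1.5
```

View images.

View pics/side0.png

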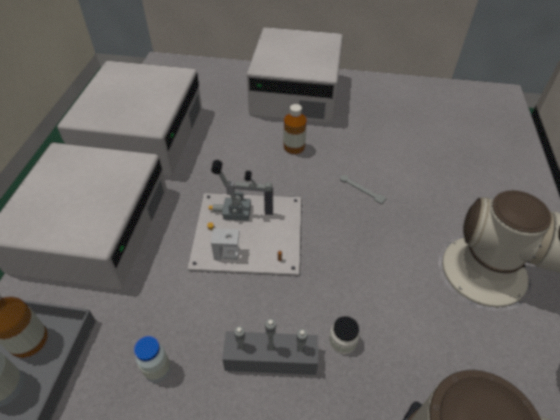

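View pics/top0.png

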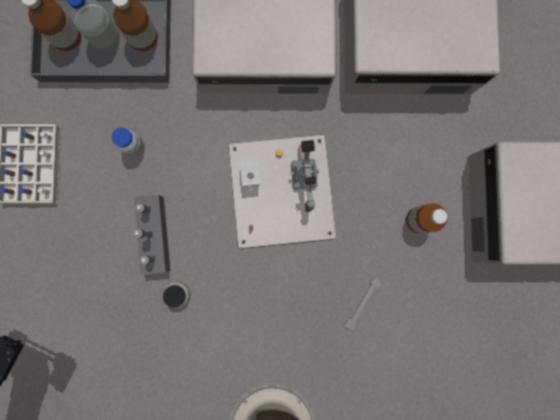

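Side view: the rack is at about (270,350), with its heads at (238,332), (270,326) and (302,335), and the middle head is the highest. The stand is at about (247,232), with the eyelet at (228,238), lever knob at (217,167) and catch knob at (248,176). The top view agrees: tall column in the middle of the rack at (139,233), stand clear of clutter.

```bash
cat > h.py <<'E'
from station import r
import cv2,numpy as np
np.set_printoptions(precision=4,suppress=True)
def plan(tcp,yaw_deg):
    """shift (cm, tool axes) and twist (deg) to a world TCP target; tool x at yaw_deg"""
    s=r.sense(); R=np.array(s['ee_rot']); p=np.array(s['tcp_pos'])
    cur=np.degrees(np.arctan2(R[1,0],R[0,0]))
    print('t',round(s['time_s'],2),'tcp',p,'yaw',round(cur,2),'w',round(s['gripper_width'],3),'F',np.array(s['wrist_force']))
    print('shift',np.round(100*R.T@(np.array(tcp)-p),2),'twist',round(-(yaw_deg-cur),2))
def find(cam,*ts):
    for t in ts: print(cam,t,[(np.round(d['centre'],4).tolist(),round(d['confidence'],2)) for d in r.place_of(cam,t)][:2])
def shot(cam,name):
    im=r.capture(cam); cv2.imwrite(f'pics/{name}.png',im[:,:,::-1]); return im
E
python3 - <<'E'
from h import *
plan([0.44,0.29,0.27],6.5)
print(np.array(r.calibration('wrist')['camera_matrix']),np.array(r.calibration('wrist')['world_from_camera']))
E
```

```text
t 1.5 tcp [0.2728 0.5623 0.1994] yaw -25.89 w 1.0 F [ 0.3609 -0.1582  0.1781]
shift [26.93 17.2  -7.06] twist -32.39
[[369.6821   0.     277.6313]
 [  0.     369.6821 206.0579]
 [  0.       0.       1.    ]] [[-0.4365  0.8678  0.2375  0.3369]
 [-0.8997 -0.4211 -0.1152  0.5292]
 [ 0.0001 -0.264   0.9645  0.3851]
 [ 0.      0.      0.      1.    ]]
```

Request:
carry_out([
  [[4,2.5,-5],-6],
  [[9,5.7,-7],-13],
  [[13.5,8.6,-7],-20],
  [[18,11.5,-7],-26],
  [[22.5,14.4,-7],-32.4],
  [[26.9,17.2,-7],-32.4],
  [[26.9,17.2,-7],-32.4],
  [[26.9,17.2,-7],-32.4],
  [[26.9,17.2,-7],-32.4],
], gripper=1)

```text
time_s: 2.4
tcp_pos: [0.4402, 0.2894, 0.2696]
ee_rot: [[0.994, 0.111, 0.0], [0.111, -0.994, 0.001], [0.0, -0.001, -1.0]]
wrist_force: [-1.0, -0.2, -0.3]
gripper_width: 1.006
```

```bash
python3 - <<'E'
from h import *
shot('wrist','w1'); find('wrist','column','column_head','rack','short_a')
plan([0.481,0.2975,0.20],6.5)
E
```

```text
wrist column [([0.4799, 0.3013, 0.0104], 0.66)]
wrist column_head [([0.4785, 0.3001, 0.1425], 0.85)]
wrist rack [([0.4825, 0.3002, 0.0017], 0.71), ([0.4768, 0.3021, 0.1444], 0.4)]
wrist short_a [([0.421, 0.2923, 0.0089], 0.93), ([0.538, 0.3058, 0.0114], 0.86)]
t 2.65 tcp [0.4392 0.2911 0.2692] yaw 6.62 w 0.997 F [ 0.1058 -0.178   0.7478]
shift [ 4.23 -0.15  6.92] twist 0.12
```

View pics/w1.png

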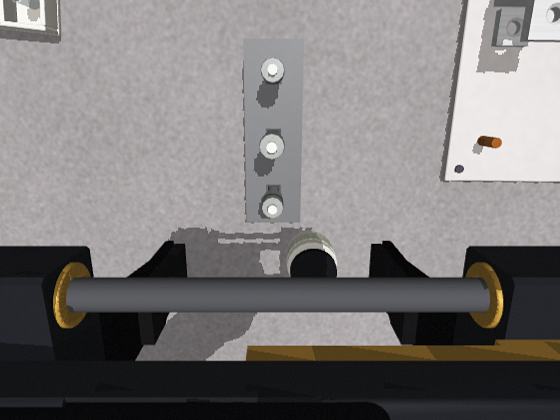

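The wrist view shows the rack heads at (272,69), (272,147) and (272,206). The middle one is largest, so it is the tall column. The jar is near the left finger at (312,262).

```bash
cat >> h.py <<'E'
def ray(cam,uv,z,cal=None):
    """world point at height z on the ray of pixel uv"""
    c=cal or r.calibration(cam); K=np.array(c['camera_matrix']); T=np.array(c['world_from_camera'])
    d=np.linalg.solve(K,[uv[0],uv[1],1.]); d=T[:3,:3]@(d*[1,-1,-1]); o=T[:3,3]
    return o+d*(z-o[2])/d[2]
def pix(cam,P):
    c=r.calibration(cam); K=np.array(c['camera_matrix']); T=np.array(c['world_from_camera'])
    q=T[:3,:3].T@(np.array(P)-T[:3,3]); q=K@(q*[1,-1,-1]); return q[:2]/q[2]
E
python3 - <<'E'
from h import *
im=cv2.imread('pics/w1.png'); m=(im.min(2)>245).astype(np.uint8); m[:, :200]=0; m[:,340:]=0
n,_,st,ce=cv2.connectedComponentsWithStats(m)
for i in range(1,n):
    if st[i,4]>20: print(ce[i],st[i,4],ray('wrist',ce[i],.168),ray('wrist',ce[i],.132))
E
```

```text
[272.      68.8769] 65 [0.5348 0.3048 0.168 ] [0.5379 0.3057 0.132 ]
[271.2174 147.1449] 69 [0.4783 0.2991 0.168 ] [0.4743 0.2993 0.132 ]
[271.8333 209.3333] 42 [0.4288 0.2931 0.168 ] [0.4186 0.2925 0.132 ]
```

```bash
python3 - <<'E'
from h import *
plan([0.4783,0.2991,0.126],6.5)
E
```

```text
t 2.65 tcp [0.4392 0.2911 0.2692] yaw 6.62 w 0.997 F [ 0.1058 -0.178   0.7478]
shift [ 3.98 -0.34 14.32] twist 0.12
```

Request:
carry_out([
  [[4,-0.3,1],0],
  [[4,-0.3,4],0],
  [[4,-0.3,7],0],
  [[4,-0.3,10],0],
  [[4,-0.3,12],0],
  [[4,-0.3,13.5],0],
  [[4,-0.3,14.3],0],
  [[4,-0.3,14.3],0],
  [[4,-0.3,14.3],0],
])

```text
time_s: 3.55
tcp_pos: [0.4789, 0.2995, 0.1269]
ee_rot: [[0.993, 0.116, 0.001], [0.116, -0.993, 0.001], [0.001, -0.0, -1.0]]
wrist_force: [1.6, 0.0, 0.7]
gripper_width: 1.002
```

Request:
carry_out([
  [[0,0,0],0],
  [[0,0,0],0],
  [[0,0,0],0],
  [[0,0,0],0],
  [[0,0,0],0],
  [[0,0,0],0],
  [[0,0,0],0],
  [[0,0,0],0],
  [[0,0,0],0],
  [[0,0,0],0],
], gripper=-1)

```text
time_s: 4.55
tcp_pos: [0.4789, 0.2995, 0.1268]
ee_rot: [[0.993, 0.116, 0.001], [0.116, -0.993, 0.0], [0.001, -0.0, -1.0]]
wrist_force: [-0.5, 0.2, -0.5]
gripper_width: 0.216
```

Request:
carry_out([
  [[0,0,-1],0],
  [[0,0,-3],0],
  [[0,0,-5],0],
  [[0,0,-7],0],
  [[0,0,-9],0],
  [[0,0,-11],0],
  [[0,0,-11],0],
  [[0,0,-11],0],
])

```text
time_s: 5.35
tcp_pos: [0.4784, 0.2994, 0.2368]
ee_rot: [[0.993, 0.116, 0.0], [0.116, -0.993, 0.001], [0.001, -0.001, -1.0]]
wrist_force: [0.9, -0.6, -1.5]
gripper_width: 0.214
```

```bash
python3 - <<'E'
from h import *
plan([0.619,0.0545,0.24],6.6)
E
```

```text
t 5.35 tcp [0.4784 0.2994 0.2368] yaw 6.67 w 0.214 F [ 0.8624 -0.5824 -1.5333]
shift [11.12 25.95 -0.34] twist 0.07
```

Request:
carry_out([
  [[1,3,0],0],
  [[2.2,7,0],0],
  [[3.5,11,0],0],
  [[4.5,15,0],0],
  [[5.5,19,0],0],
  [[6.2,22.5,0],0],
  [[6.8,25,0],0],
  [[7,26,0],0],
  [[7,26,0],0],
  [[7,26,0],0],
  [[7,26,0],0],
])

```text
time_s: 6.45
tcp_pos: [0.5777, 0.0503, 0.2363]
ee_rot: [[0.993, 0.118, -0.0], [0.118, -0.993, 0.001], [0.0, -0.001, -1.0]]
wrist_force: [-0.1, 0.7, -1.1]
gripper_width: 0.216
```

```bash
python3 - <<'E'
from h import *
shot('wrist','w2'); find('wrist','eyelet','seat','column','column_head','lever_knob','catch_knob')
plan([0.619,0.0545,0.24],6.6)
E
```

```text
wrist eyelet [([0.6228, 0.0483, 0.0806], 0.94)]
wrist seat [([0.6241, 0.054, 0.0081], 0.79)]
wrist column [([0.5776, 0.0481, 0.1206], 0.79)]
wrist column_head [([0.5781, 0.0526, 0.2513], 0.78), ([0.4846, 0.3029, 0.0024], 0.42)]
wrist lever_knob [([0.6341, -0.0827, 0.0521], 0.68), ([0.6762, -0.0744, 0.1735], 0.61)]
wrist catch_knob [([0.5983, -0.0819, 0.1482], 0.9)]
t 6.8 tcp [0.5781 0.0496 0.2366] yaw 6.7 w 0.215 F [ 0.02    0.512  -0.4038]
shift [ 4.12 -0.01 -0.33] twist 0.1
```

View pics/w2.png

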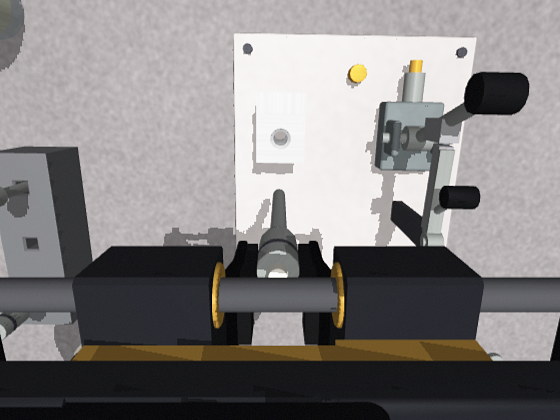

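Wrist view: the eyelet hole is at about (281,138), the rod foot at about (279,192), the catch knob at (460,197) and the lever knob at (497,93). I'll measure the eyelet and foot precisely on a crop.

```bash
python3 - <<'E'
from h import *
im=cv2.imread('pics/w2.png')
c=cv2.resize(im[90:240,235:335],None,fx=4,fy=4,interpolation=cv2.INTER_CUBIC); c=cv2.convertScaleAbs(c,alpha=1.0)
cv2.imwrite('pics/w2c.png',c)
for v in [(281,138),(279,191)]: print(v,ray('wrist',v,.082),ray('wrist',v,.122))
s=r.sense(); p=np.array(s['tcp_pos'])
print('expected foot pix',pix('wrist',[p[0],p[1],.122]))
E
```

```text
(281, 138) [0.6205 0.0502 0.082 ] [0.6238 0.0509 0.122 ]
(279, 191) [0.5713 0.0462 0.082 ] [0.5804 0.0474 0.122 ]
expected foot pix [275.9878 193.3449]
```

View pics/w2c.png

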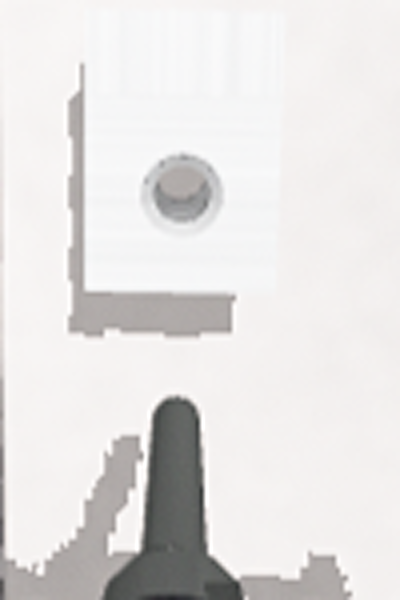

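Request:
carry_out([
  [[1.5,0,0],0],
  [[3,0.1,0],0],
  [[4.1,0.15,0],0],
  [[4.15,0.15,0],0],
  [[4.15,0.15,0],0],
  [[4.15,0.15,1],0],
  [[4.15,0.15,2],0],
  [[4.15,0.15,2.7],0],
  [[4.15,0.15,2.9],0],
  [[4.15,0.15,2.9],0],
])

```text
time_s: 7.8
tcp_pos: [0.6191, 0.0529, 0.2071]
ee_rot: [[0.993, 0.117, -0.0], [0.117, -0.993, 0.001], [-0.0, -0.001, -1.0]]
wrist_force: [-0.5, -0.8, -1.2]
gripper_width: 0.221
```

```bash
python3 - <<'E'
from h import *
plan([0.6195,0.0535,0.1268],6.6)
im=shot('wrist','w3'); cv2.imwrite('pics/w3c.png',cv2.resize(im[150:290,210:350,::-1],None,fx=4,fy=4,interpolation=cv2.INTER_CUBIC))
E
```

```text
t 7.8 tcp [0.6191 0.0529 0.2071] yaw 6.71 w 0.221 F [-0.482  -0.7881 -1.1713]
shift [ 0.04 -0.04  8.03] twist 0.11
```

View pics/w3c.png

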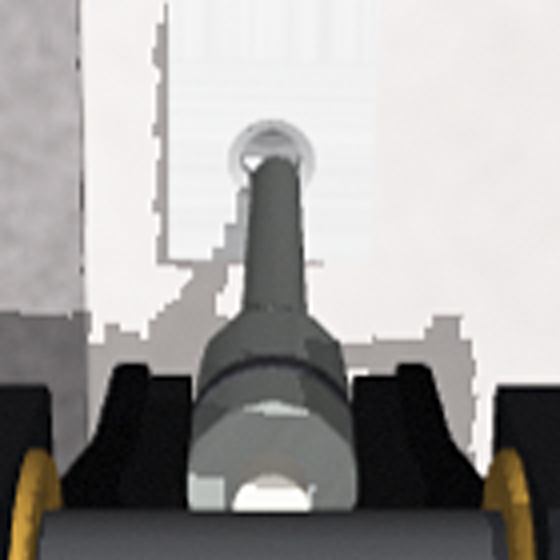

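The crop shows the foot dead over the eyelet: rod axis at x=274 against ring centre 272, and the rows agree once parallax is allowed for. Descending.

Request:
carry_out([
  [[0,0,0.8],0],
  [[0,0,1.6],0],
  [[0,0,2.4],0],
  [[0,0,3.2],0],
  [[0,0,4],0],
  [[0,0,4.8],0],
  [[0,0,4.8],0],
])

```text
time_s: 8.55
tcp_pos: [0.6186, 0.0529, 0.1579]
ee_rot: [[0.993, 0.117, -0.002], [0.117, -0.993, 0.0], [-0.002, -0.001, -1.0]]
wrist_force: [-0.6, -0.5, -0.6]
gripper_width: 0.219
```

Request:
carry_out([
  [[0,0,0.6],0],
  [[0,0,1.2],0],
  [[0,0,1.8],0],
  [[0,0,2.3],0],
  [[0,0,2.6],0],
  [[0,0,2.8],0],
  [[0,0,2.9],0],
  [[0,0,2.9],0],
])

```text
time_s: 9.35
tcp_pos: [0.6186, 0.0529, 0.1289]
ee_rot: [[0.993, 0.117, -0.002], [0.117, -0.993, 0.0], [-0.002, -0.001, -1.0]]
wrist_force: [-0.4, -0.2, -0.7]
gripper_width: 0.216
```

Request:
carry_out([
  [[0,0,0.1],0],
  [[0,0,0.15],0],
  [[0,0,0.2],0],
  [[0,0,0.22],0],
  [[0,0,0.22],0],
])

```text
time_s: 9.85
tcp_pos: [0.6187, 0.0529, 0.1269]
ee_rot: [[0.993, 0.117, -0.002], [0.117, -0.993, 0.0], [-0.002, -0.001, -1.0]]
wrist_force: [0.3, 0.9, -1.0]
gripper_width: 0.216
```

Request:
carry_out([
  [[0,0,0.05],0],
  [[0,0,0.1],0],
  [[0,0,0.15],0],
  [[0,0,0.15],0],
])

```text
time_s: 10.25
tcp_pos: [0.6197, 0.053, 0.1267]
ee_rot: [[0.993, 0.117, 0.001], [0.117, -0.993, 0.001], [0.001, -0.0, -1.0]]
wrist_force: [-0.5, -0.1, 4.6]
gripper_width: 0.218
```

Contact is 4.6 N at the same TCP height as in the rack, so the foot is on the base plate. Releasing.

Request:
carry_out([
  [[0,0,0],0],
  [[0,0,0],0],
  [[0,0,0],0],
  [[0,0,0],0],
  [[0,0,0],0],
  [[0,0,0],0],
  [[0,0,0],0],
  [[0,0,0],0],
], gripper=1)

```text
time_s: 11.05
tcp_pos: [0.6197, 0.053, 0.1267]
ee_rot: [[0.993, 0.117, 0.001], [0.117, -0.993, 0.0], [0.001, -0.0, -1.0]]
wrist_force: [-0.0, 0.4, 0.8]
gripper_width: 0.854
```

Request:
carry_out([
  [[0,0,-1],0],
  [[0,0,-3],0],
  [[0,0,-5],0],
  [[0,0,-8],0],
  [[0,0,-11],0],
  [[0,0,-13],0],
  [[0,0,-13],0],
  [[0,0,-13],0],
])

```text
time_s: 11.85
tcp_pos: [0.6194, 0.053, 0.2571]
ee_rot: [[0.993, 0.117, 0.001], [0.117, -0.993, 0.001], [0.002, -0.001, -1.0]]
wrist_force: [-1.3, -0.5, -1.0]
gripper_width: 1.002
```

```bash
python3 - <<'E'
from h import *
shot('side','s1'); find('side','column','catch_pivot','catch_knob','lever_pivot','lever_knob')
plan([0.56,-0.085,0.257],6.6)
E
```

```text
side column [([0.6154, 0.0504, 0.0135], 0.48)]
side catch_pivot [([0.5483, -0.0864, 0.1152], 0.78)]
side catch_knob [([0.603, -0.0858, 0.155], 0.77), ([0.334, 0.237, 0.004], 0.52)]
side lever_pivot [([0.6358, -0.0829, 0.0545], 0.93), ([0.615, 0.0505, 0.0159], 0.67)]
side lever_knob []
t 12.15 tcp [0.6192 0.0528 0.2556] yaw 6.72 w 0.998 F [ 0.9027 -0.4603 -0.4239]
shift [-7.5  12.99 -0.13] twist 0.12
```

Request:
carry_out([
  [[-1.5,3,0],0],
  [[-3,6,0],0],
  [[-5,9,0],0],
  [[-6.5,12,0],0],
  [[-7.5,13,0],0],
  [[-7.5,13,0],0],
  [[-7.5,13,0],0],
  [[-7.5,13,0],0],
])

```text
time_s: 12.95
tcp_pos: [0.5605, -0.0842, 0.2555]
ee_rot: [[0.993, 0.118, -0.001], [0.118, -0.993, 0.0], [-0.001, -0.0, -1.0]]
wrist_force: [0.0, 0.2, -0.4]
gripper_width: 1.001
```

```bash
python3 - <<'E'
from h import *
shot('wrist','w4'); find('wrist','column','column_head','catch_pivot','catch_knob','lever_pivot','lever_knob','seat')
plan([0.6,-0.083,0.20],6.6)
for P in [(.551,-.088,.115),(.6005,-.083,.147),(.674,-.075,.176)]: print(pix('wrist',P))
E
```

```text
wrist column []
wrist column_head [([0.6214, 0.0581, 0.1428], 0.55)]
wrist catch_pivot [([0.5542, -0.0891, 0.1154], 0.82)]
wrist catch_knob [([0.6013, -0.0841, 0.1516], 0.89)]
wrist lever_pivot [([0.6346, -0.0845, 0.0502], 0.81)]
wrist lever_knob [([0.675, -0.0745, 0.1764], 0.81), ([0.6214, 0.0541, 0.0119], 0.15)]
wrist seat [([0.623, 0.0529, 0.0092], 0.56)]
t 13.35 tcp [ 0.5601 -0.0848  0.2556] yaw 6.75 w 1.004 F [-0.1166 -0.4593  0.4999]
shift [3.99 0.29 5.56] twist 0.15
[278.276  196.5616]
[279.4389 145.1432]
[280.8265  37.1072]
```

View pics/w4.png

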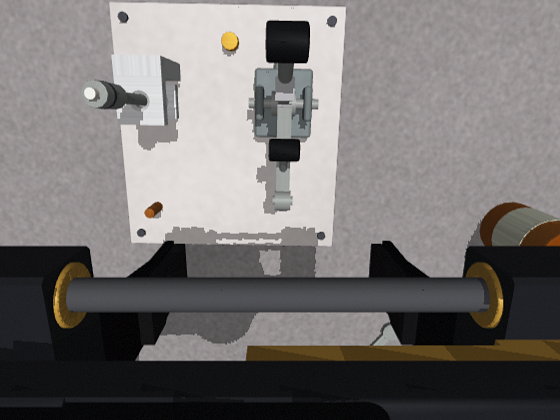

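The view shows the column standing in the eyelet at (118,95). The catch knob is at (285,150), the catch pivot at (283,201) and the lever knob at (288,42).

```bash
python3 - <<'E'
from h import *
for v,z in [((283,201),.115),((284.5,150),.147),((284.5,150),.151),((288,42),.176)]: print(v,ray('wrist',v,z))
E
```

```text
(283, 201) [ 0.5474 -0.0928  0.115 ]
(284.5, 150) [ 0.5972 -0.0874  0.147 ]
(284.5, 150) [ 0.5976 -0.0873  0.151 ]
(288, 42) [ 0.6716 -0.0801  0.176 ]
```

Request:
carry_out([
  [[1.5,0.2,2],0],
  [[3,0.4,4],0],
  [[3.75,0.5,6],0],
  [[3.75,0.5,8],0],
  [[3.75,0.5,10],0],
  [[3.75,0.5,11.5],0],
  [[3.75,0.5,12.5],0],
  [[3.75,0.5,12.5],0],
  [[3.75,0.5,12.5],0],
])

```text
time_s: 14.25
tcp_pos: [0.5983, -0.0854, 0.1312]
ee_rot: [[0.993, 0.118, -0.0], [0.118, -0.993, -0.0], [-0.0, 0.0, -1.0]]
wrist_force: [0.5, -0.1, 0.3]
gripper_width: 1.004
```

Request:
carry_out([
  [[0,0,0],0],
  [[0,0,0],0],
  [[0,0,0],0],
  [[0,0,0],0],
  [[0,0,0],0],
  [[0,0,0],0],
  [[0,0,0],0],
  [[0,0,0],0],
  [[0,0,0],0],
  [[0,0,0],0],
], gripper=-1)

```text
time_s: 15.25
tcp_pos: [0.5983, -0.0847, 0.131]
ee_rot: [[0.993, 0.118, -0.0], [0.118, -0.993, 0.001], [-0.0, -0.001, -1.0]]
wrist_force: [-0.4, 3.3, 0.0]
gripper_width: 0.263
```

Knob gripped (about 24 mm). Now the first half of the arc.

Request:
carry_out([
  [[-0.4,0,-0.55],0],
  [[-0.9,0,-1.1],0],
  [[-1.5,0,-1.6],0],
  [[-2.15,0,-2.1],0],
  [[-2.9,0,-2.4],0],
  [[-3.6,0,-2.7],0],
  [[-4.4,0,-2.85],0],
  [[-5.2,0,-2.9],0],
  [[-5.2,0,-2.9],0],
  [[-5.2,0,-2.9],0],
])

```text
time_s: 16.25
tcp_pos: [0.5455, -0.0903, 0.159]
ee_rot: [[0.993, 0.117, -0.003], [0.117, -0.993, 0.002], [-0.003, -0.002, -1.0]]
wrist_force: [-0.0, 5.5, -18.0]
gripper_width: 0.253
```

Request:
carry_out([
  [[-0.3,0,0.2],0],
  [[-0.9,0,0.35],0],
  [[-1.6,0,0.6],0],
  [[-2.3,0,0.9],0],
  [[-2.9,0,1.3],0],
  [[-3.5,0,1.75],0],
  [[-4,0,2.2],0],
  [[-4.3,0,2.5],0],
  [[-4.3,0,2.5],0],
  [[-4.3,0,2.5],0],
])

```text
time_s: 17.25
tcp_pos: [0.5055, -0.0946, 0.1415]
ee_rot: [[0.993, 0.121, 0.006], [0.121, -0.993, 0.001], [0.006, -0.0, -1.0]]
wrist_force: [-11.4, 12.8, 16.9]
gripper_width: 0.272
```

```bash
python3 - <<'E'
from h import *
shot('side','s2');shot('wrist','w5')
find('side','catch_knob','catch_pivot'); find('wrist','catch_knob','catch_pivot','lever_knob')
plan([0.5,-.095,.13],6.6)
a=cv2.imread('pics/s2.png')[130:280,170:320]; b=cv2.imread('pics/w5.png')
cv2.imwrite('pics/m2.png',np.hstack([cv2.resize(a,(400,400)),cv2.resize(b,(400,400))]))
E
```

```text
side catch_knob [([0.5164, -0.0958, 0.1685], 0.47)]
side catch_pivot [([0.5474, -0.0853, 0.1153], 0.64)]
wrist catch_knob [([0.5172, -0.0905, 0.1641], 0.77)]
wrist catch_pivot [([0.5517, -0.0893, 0.1146], 0.79)]
wrist lever_knob []
t 17.6 tcp [ 0.5055 -0.0946  0.1415] yaw 6.94 w 0.267 F [-9.6144 12.536  16.8465]
shift [-0.56 -0.03  1.14] twist 0.34
```

View pics/m2.png

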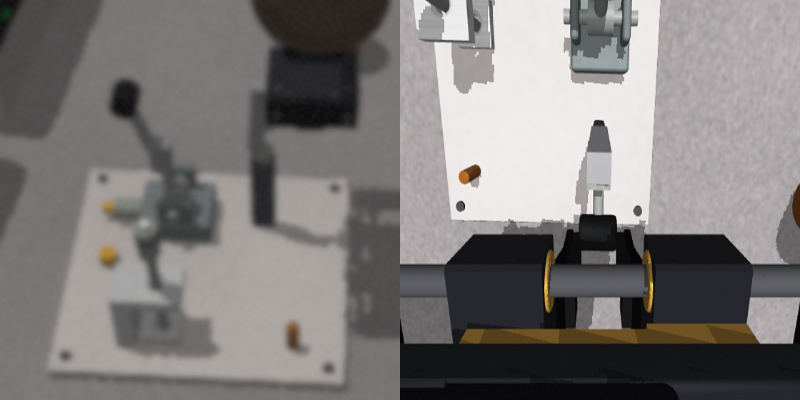

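Left crop: the catch bar is near or past upright and the gripper is at its top. Right crop (wrist): the knob is visible at original pixel (280,241), between and slightly ahead of the pads. I'll work out the catch angle from that.

```bash
python3 - <<'E'
from h import *
s=r.sense();R=np.array(s['ee_rot']);p=np.array(s['tcp_pos']);g=p-.019*R[:,2]
print('grasp',g,pix('wrist',g))
for piv in [(.549,-.0875,.115),(.552,-.0875,.115)]:
  print('piv',pix('wrist',piv))
  for f in (115,123,130,135,140,146):
    a=np.radians(f); q=np.array(piv)+.061*np.array([np.cos(a)*.993,np.cos(a)*.117,np.sin(a)]); print(f,q,pix('wrist',q))
im=cv2.imread('pics/w5.png'); print(np.round([d['confidence'] for d in r.cut_out('wrist','catch_knob')],2))
for d in r.cut_out('wrist','catch_knob')[:2]:
    y,x=np.nonzero(d['pixels']); print(x.min(),x.max(),y.min(),y.max(),x.mean(),y.mean())
E
```

```text
grasp [ 0.5054 -0.0947  0.1605] [274.4477 256.6132]
piv [271.794  154.0696]
115 [ 0.5234 -0.0905  0.1703] [269.8365 226.9896]
123 [ 0.516  -0.0914  0.1662] [270.0481 239.4789]
130 [ 0.5101 -0.0921  0.1617] [270.2545 248.0565]
135 [ 0.5062 -0.0925  0.1581] [270.4101 252.8395]
140 [ 0.5026 -0.093   0.1542] [270.5701 256.5305]
146 [ 0.4988 -0.0934  0.1491] [270.7648 259.577 ]
piv [272.4073 148.8488]
115 [ 0.5264 -0.0905  0.1703] [270.6146 220.6279]
123 [ 0.519  -0.0914  0.1662] [270.8002 233.394 ]
130 [ 0.5131 -0.0921  0.1617] [270.9827 242.2102]
135 [ 0.5092 -0.0925  0.1581] [271.1209 247.1586]
140 [ 0.5056 -0.093   0.1542] [271.2634 251.0094]
146 [ 0.5018 -0.0934  0.1491] [271.4376 254.2388]
[0.88 0.52]
250 303 133 263 277.56106273721815 205.6275954454119
19 363 0 263 206.97922009142601 115.15227450105921
```

The knob has crept in the grip, with the catch at about 1.6 rad. I'll regrip it centred and finish the swing.

Request:
carry_out([
  [[0,0,0],0],
  [[0,0,0],0],
  [[0,0,0],0],
  [[0,0,0],0],
  [[0.3,-0.1,-0.2],0],
  [[0.6,-0.1,-0.4],0],
  [[1,-0.1,-0.55],0],
  [[1,-0.1,-0.55],0],
  [[1,-0.1,-0.55],0],
], gripper=0.3)

```text
time_s: 18.6
tcp_pos: [0.5153, -0.0924, 0.1468]
ee_rot: [[0.993, 0.121, 0.005], [0.121, -0.993, 0.001], [0.005, -0.0, -1.0]]
wrist_force: [-0.1, 0.1, -0.5]
gripper_width: 0.645
```

Request:
carry_out([
  [[0,0,0],0],
  [[0,0,0],0],
  [[0,0,0],0],
  [[0,0,0],0],
  [[0,0,0],0],
  [[0,0,0],0],
  [[0,0,0],0],
], gripper=-1)

```text
time_s: 19.3
tcp_pos: [0.5153, -0.0929, 0.1469]
ee_rot: [[0.993, 0.121, 0.005], [0.121, -0.993, 0.0], [0.005, 0.0, -1.0]]
wrist_force: [-0.0, -2.9, 0.1]
gripper_width: 0.263
```

Request:
carry_out([
  [[-0.25,0,0.18],0],
  [[-0.5,0,0.38],0],
  [[-0.75,0,0.62],0],
  [[-0.95,0,0.85],0],
  [[-1.15,0,1.1],0],
  [[-1.3,0,1.3],0],
  [[-1.3,0,1.3],0],
  [[-1.3,0,1.3],0],
])

```text
time_s: 20.1
tcp_pos: [0.501, -0.0945, 0.1347]
ee_rot: [[0.993, 0.121, 0.003], [0.121, -0.993, 0.0], [0.003, 0.0, -1.0]]
wrist_force: [-4.2, -0.6, 7.8]
gripper_width: 0.265
```

Request:
carry_out([
  [[-0.1,0,0.2],0],
  [[-0.2,0,0.4],0],
  [[-0.2,0,0.4],0],
])

```text
time_s: 20.4
tcp_pos: [0.4981, -0.0948, 0.1313]
ee_rot: [[0.993, 0.121, 0.002], [0.121, -0.993, -0.0], [0.002, 0.0, -1.0]]
wrist_force: [-3.2, -0.9, 5.3]
gripper_width: 0.271
```

```bash
python3 - <<'E'
from h import *
shot('wrist','w6'); find('wrist','catch_knob','catch_pivot')
plan([0.5,-.095,.13],6.6)
E
```

```text
wrist catch_knob [([0.5009, -0.0962, 0.1527], 0.71), ([0.6286, -0.0289, 0.0017], 0.54)]
wrist catch_pivot [([0.5535, -0.09, 0.1174], 0.59)]
t 20.55 tcp [ 0.4982 -0.0948  0.1313] yaw 6.94 w 0.267 F [-3.5807  0.7466  6.1403]
shift [0.18 0.04 0.13] twist 0.34
```

Request:
carry_out([
  [[0,0,0],0],
  [[0,0,0],0],
  [[0,0,0],0],
  [[0,0,0],0],
  [[0,0,0],0],
  [[0,0,0],0],
  [[0,0,-1.5],0],
  [[0,0,-4],0],
  [[0,0,-8],0],
  [[0,0,-12],0],
  [[3,0,-14],0],
  [[7,0,-14],0],
  [[11,0,-14],0],
  [[13,0,-14],0],
  [[13,0,-14],0],
  [[13,0,-14],0],
], gripper=1)

```text
time_s: 22.15
tcp_pos: [0.6266, -0.0791, 0.2707]
ee_rot: [[0.993, 0.121, -0.0], [0.121, -0.993, -0.0], [-0.0, 0.0, -1.0]]
wrist_force: [0.1, -0.3, 0.4]
gripper_width: 1.0
```

```bash
python3 - <<'E'
from h import *
shot('wrist','w7');shot('side','s3')
find('side','catch_knob','catch_pivot','column','lever_knob'); find('wrist','lever_knob','lever_pivot','catch_knob')
plan([0.6735,-.078,.157],6.6); print(pix('wrist',[.674,-.0775,.176]))
for d in r.cut_out('wrist','lever_knob')[:2]:
    y,x=np.nonzero(d['pixels']); print(x.min(),x.max(),y.min(),y.max(),x.mean(),y.mean())
a=cv2.imread('pics/s3.png')[130:280,170:320]; b=cv2.imread('pics/w7.png')[:300]
cv2.imwrite('pics/m3.png',np.hstack([cv2.resize(a,(340,340)),cv2.resize(b,(460,340))]))
E
```

```text
side catch_knob [([0.5055, -0.0967, 0.1552], 0.6), ([0.4189, 0.2947, 0.013], 0.45)]
side catch_pivot [([0.55, -0.0875, 0.1175], 0.9)]
side column [([0.5035, -0.0954, 0.1567], 0.73), ([0.5016, 0.0548, 0.0119], 0.54)]
side lever_knob [([0.6761, -0.0755, 0.1772], 0.91)]
wrist lever_knob [([0.6745, -0.0713, 0.1749], 0.75)]
wrist lever_pivot [([0.635, -0.0823, 0.0522], 0.86), ([0.5012, -0.0953, 0.1527], 0.66)]
wrist catch_knob [([0.5017, -0.0955, 0.1513], 0.56)]
t 22.6 tcp [ 0.6267 -0.0791  0.272 ] yaw 6.94 w 0.999 F [-0.9137  0.2468  0.0889]
shift [ 4.64  0.45 11.51] twist 0.34
[281.023  138.1535]
262 301 125 177 281.6532025389498 148.19734564339296
```

View pics/m3.png

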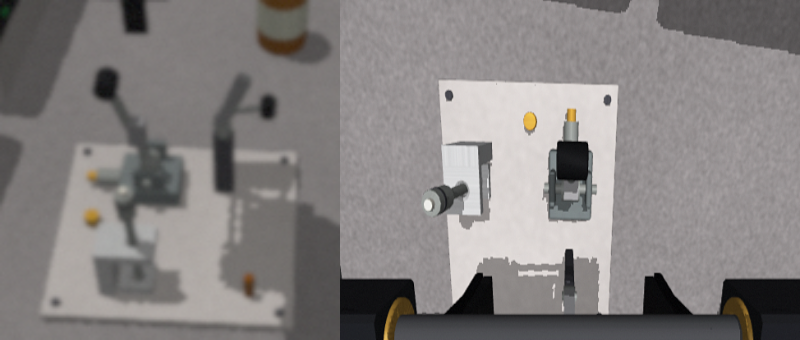

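Left crop: the catch lies over towards the robot, with its knob on the robot side, and the lever is at rest. The column stands in the eyelet. Right crop: the lever knob is at about (284,141) in the original. Now gripping it.

Request:
carry_out([
  [[2,0.2,0.5],0],
  [[4,0.4,1],0],
  [[4.6,0.4,3],0],
  [[4.6,0.4,6],0],
  [[4.6,0.4,9],0],
  [[4.6,0.4,10.8],0],
  [[4.6,0.4,11.6],0],
  [[4.6,0.4,11.6],0],
  [[4.6,0.4,11.6],0],
])

```text
time_s: 23.55
tcp_pos: [0.674, -0.0776, 0.1573]
ee_rot: [[0.993, 0.121, 0.005], [0.121, -0.993, -0.0], [0.004, 0.001, -1.0]]
wrist_force: [0.1, -0.1, 0.1]
gripper_width: 1.001
```

Request:
carry_out([
  [[0,0,0],0],
  [[0,0,0],0],
  [[0,0,0],0],
  [[0,0,0],0],
  [[0,0,0],0],
  [[0,0,0],0],
  [[0,0,0],0],
  [[0,0,0],0],
  [[0,0,0],0],
  [[0,0,0],0],
], gripper=-1)

```text
time_s: 24.55
tcp_pos: [0.6739, -0.077, 0.1573]
ee_rot: [[0.993, 0.121, 0.004], [0.121, -0.993, 0.001], [0.004, -0.0, -1.0]]
wrist_force: [0.6, 1.8, 0.4]
gripper_width: 0.317
```

Request:
carry_out([
  [[-0.8,0,-0.22],0],
  [[-1.6,0,-0.38],0],
  [[-2.4,0,-0.5],0],
  [[-3.2,0,-0.56],0],
  [[-4,0,-0.58],0],
  [[-4.6,0,-0.55],0],
  [[-5.2,0,-0.51],0],
  [[-5.2,0,-0.51],0],
])

```text
time_s: 25.35
tcp_pos: [0.6243, -0.0821, 0.1631]
ee_rot: [[0.993, 0.121, 0.012], [0.121, -0.993, 0.003], [0.012, -0.001, -1.0]]
wrist_force: [7.3, 4.8, -2.4]
gripper_width: 0.314
```

Request:
carry_out([
  [[-0.7,0,0.1],0],
  [[-1.4,0,0.25],0],
  [[-2.1,0,0.45],0],
  [[-2.8,0,0.65],0],
  [[-3.4,0,0.85],0],
  [[-4,0,1.05],0],
  [[-4.5,0,1.25],0],
  [[-4.5,0,1.25],0],
  [[-4.5,0,1.25],0],
])

```text
time_s: 26.25
tcp_pos: [0.5843, -0.0863, 0.1546]
ee_rot: [[0.992, 0.123, 0.026], [0.123, -0.992, 0.004], [0.026, -0.001, -1.0]]
wrist_force: [3.4, 7.0, 7.6]
gripper_width: 0.317
```

```bash
python3 - <<'E'
from h import *
shot('wrist','w8');shot('side','s4')
find('side','lever_knob','lever_pivot','column','catch_knob'); find('wrist','lever_knob','catch_knob','lever_pivot')
plan([0.57,-.0875,.15],6.6)
E
```

```text
side lever_knob []
side lever_pivot [([0.6363, -0.0811, 0.0507], 0.65), ([0.5022, 0.0557, 0.0155], 0.49)]
side column [([0.516, -0.3801, -0.0018], 0.73), ([0.6145, 0.0498, 0.0122], 0.61)]
side catch_knob [([0.506, -0.0964, 0.1596], 0.76)]
wrist lever_knob [([0.5933, -0.0783, 0.1713], 0.55)]
wrist catch_knob []
wrist lever_pivot [([0.637, -0.0837, 0.0527], 0.56), ([0.5226, -0.3824, 0.0005], 0.31)]
t 26.7 tcp [ 0.5844 -0.0863  0.1546] yaw 7.08 w 0.318 F [4.4367 5.7773 8.8168]
shift [-1.46 -0.06  0.42] twist 0.48
```

Request:
carry_out([
  [[-0.3,0,0.1],0],
  [[-0.6,0,0.2],0],
  [[-0.9,0,0.3],0],
  [[-1.2,0,0.4],0],
  [[-1.2,0,0.4],0],
  [[-1.2,0,0.4],0],
])

```text
time_s: 27.3
tcp_pos: [0.5771, -0.0869, 0.1519]
ee_rot: [[0.992, 0.124, 0.038], [0.124, -0.992, 0.005], [0.038, -0.0, -0.999]]
wrist_force: [8.5, 3.1, -3.7]
gripper_width: 0.316
```

Request:
carry_out([
  [[-0.3,0,0.05],0],
  [[-0.6,0,0.1],0],
  [[-0.9,0,0.15],0],
  [[-0.9,0,0.15],0],
  [[-0.9,0,0.15],0],
])

```text
time_s: 27.8
tcp_pos: [0.5729, -0.0873, 0.15]
ee_rot: [[0.991, 0.125, 0.049], [0.125, -0.992, 0.006], [0.049, -0.0, -0.999]]
wrist_force: [12.0, 1.1, -9.7]
gripper_width: 0.314
```

```bash
python3 - <<'E'
from h import *
b=shot('wrist','w9');a=shot('side','s5')
find('side','lever_knob','column'); find('wrist','lever_knob')
plan([0.57,-.0875,.15],6.6)
for c in (.6,.65,.7,.75):
    q=np.array([.6355,-.0825,.052])+.13*np.array([np.sin(.3-c)*.993,np.sin(.3-c)*.117,np.cos(.3-c)]); print(c,q,pix('wrist',q))
a=cv2.imread('pics/s5.png')[130:280,170:320]; b=cv2.imread('pics/w9.png')[:340]
cv2.imwrite('pics/m4.png',np.hstack([cv2.resize(a,(340,340)),cv2.resize(b,(460,340))]))
E
```

```text
side lever_knob [([0.5849, -0.0829, 0.172], 0.6)]
side column [([0.6144, 0.0517, 0.0138], 0.54)]
wrist lever_knob [([0.5782, -0.0821, 0.1674], 0.62)]
t 28.05 tcp [ 0.573  -0.0873  0.1501] yaw 7.17 w 0.312 F [11.6128  1.3611 -9.8605]
shift [-0.3  -0.01 -0.01] twist 0.57
0.6 [ 0.5974 -0.087   0.1762] [280.2862 209.4733]
0.65 [ 0.5912 -0.0877  0.1741] [280.1308 221.4639]
0.7 [ 0.5852 -0.0884  0.1717] [279.9797 232.579 ]
0.75 [ 0.5794 -0.0891  0.1691] [279.8338 242.7946]
```

View pics/m4.png

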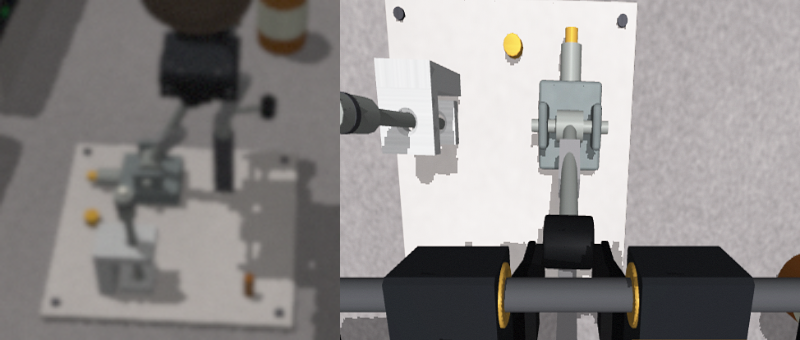

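The wrist view has the lever knob centred at row 241, which is about 0.74 rad. The force still has a radial part (−9.7 N in z), so I'll ease down along the tangent to press it firmly on the stop.

Request:
carry_out([
  [[-0.1,0,0.2],0],
  [[-0.2,0,0.4],0],
  [[-0.3,0,0.6],0],
  [[-0.3,0,0.7],0],
  [[-0.3,0,0.7],0],
  [[-0.3,0,0.7],0],
])

```text
time_s: 28.65
tcp_pos: [0.5745, -0.0873, 0.1501]
ee_rot: [[0.99, 0.127, 0.063], [0.127, -0.992, 0.006], [0.063, 0.002, -0.998]]
wrist_force: [-2.8, 4.8, 19.4]
gripper_width: 0.311
```

```bash
python3 - <<'E'
from h import *
shot('wrist','w10'); find('wrist','lever_knob'); plan([0.57,-.0875,.15],6.6)
im=cv2.cvtColor(cv2.imread('pics/w10.png'),cv2.COLOR_BGR2GRAY); print(im[195:285,272:290].mean(1).astype(int))
im=cv2.cvtColor(cv2.imread('pics/w9.png'),cv2.COLOR_BGR2GRAY); print(im[195:285,272:290].mean(1).astype(int))
for c in (.65,.7,.75):
    q=np.array([.6355,-.0825,.052])+.13*np.array([np.sin(.3-c)*.993,np.sin(.3-c)*.117,np.cos(.3-c)]); print(c,q,pix('wrist',q))
E
```

```text
wrist lever_knob [([0.5841, -0.0824, 0.1691], 0.93)]
t 28.75 tcp [ 0.5745 -0.0873  0.1501] yaw 7.31 w 0.316 F [-2.1304  5.363  19.0852]
shift [-0.45 -0.04 -0.02] twist 0.71
[129 130 129 130 129 129 132 134 133 134 134 134 133 132 131 132 132 132
 133 136 104  19  11  15  17  18  19  19  20  21  20  20  22  22  22  23
  24  25  27  28  30  32  34  35  37  39  40  42  42  44  45  44  43  40
  39  36  35  33  31  30  28  28  25  25  24  23  22  21  19  16  14  14
  14  11  14  62  95  95  98 111 128 119  79  41  53  59  64  68  73  77]
[130 130 129 131 133 133 133 130 131 131 131 131 131 131 131 131 129 130
 133 108  39   9  14  16  18  18  20  20  20  21  21  22  22  23  23  23
  25  26  27  30  31  33  35  37  38  39  41  41  42  43  44  42  40  39
  37  35  34  32  30  29  28  26  25  24  23  23  19  15  15  14  14  14
  12  12  65  99 109 126 128 128 129 120  80  40  51  59  63  68  73  77]
0.65 [ 0.5912 -0.0877  0.1741] [279.7935 223.8608]
0.7 [ 0.5852 -0.0884  0.1717] [279.6091 235.0079]
0.75 [ 0.5794 -0.0891  0.1691] [279.4308 245.2685]
```

Request:
carry_out([
  [[-0.3,0,0.12],0],
  [[-0.6,0,0.24],0],
  [[-0.9,0,0.36],0],
  [[-1.1,0,0.45],0],
  [[-1.1,0,0.45],0],
  [[-1.1,0,0.45],0],
])

```text
time_s: 29.35
tcp_pos: [0.5702, -0.0877, 0.1481]
ee_rot: [[0.989, 0.128, 0.079], [0.128, -0.992, 0.007], [0.079, 0.003, -0.997]]
wrist_force: [10.0, 4.2, -0.3]
gripper_width: 0.313
```

```bash
python3 - <<'E'
from h import *
shot('wrist','w11'); find('wrist','lever_knob'); plan([0.57,-.0875,.15],6.6)
im=cv2.cvtColor(cv2.imread('pics/w11.png'),cv2.COLOR_BGR2GRAY); v=im[195:285,272:290].mean(1); k=np.nonzero(v<60)[0]; print(195+k[0],im[195:285,272:290].mean(1).astype(int)[60:])
for c in (.65,.7,.75,.8):
    q=np.array([.6355,-.0825,.052])+.13*np.array([np.sin(.3-c)*.993,np.sin(.3-c)*.117,np.cos(.3-c)]); print(c,q,pix('wrist',q))
E
```

```text
wrist lever_knob [([0.5768, -0.0804, 0.1644], 0.63)]
t 29.45 tcp [ 0.5702 -0.0877  0.1481] yaw 7.38 w 0.317 F [ 9.64    3.3283 -0.7106]
shift [-0.   -0.02 -0.19] twist 0.78
215 [ 28  26  25  24  23  22  22  21  20  17  16  15  13   9  58  96  98  98
  97  97  98 101  79  42  52  60  65  70  74  78]
0.65 [ 0.5912 -0.0877  0.1741] [280.3314 214.6198]
0.7 [ 0.5852 -0.0884  0.1717] [280.1152 226.2578]
0.75 [ 0.5794 -0.0891  0.1691] [279.9052 237.0085]
0.8 [ 0.5736 -0.0898  0.1661] [279.7024 246.8535]
```

Request:
carry_out([
  [[-0.4,0,0.15],0],
  [[-0.8,0,0.32],0],
  [[-1.2,0,0.48],0],
  [[-1.4,0,0.55],0],
  [[-1.4,0,0.55],0],
  [[-1.4,0,0.55],0],
])

```text
time_s: 30.05
tcp_pos: [0.5706, -0.0877, 0.1478]
ee_rot: [[0.985, 0.131, 0.112], [0.131, -0.991, 0.009], [0.112, 0.006, -0.994]]
wrist_force: [21.2, 3.4, -2.3]
gripper_width: 0.314
```

```bash
python3 - <<'E'
from h import *
shot('wrist','w12'); find('wrist','lever_knob'); plan([0.57,-.0875,.15],6.6)
im=cv2.cvtColor(cv2.imread('pics/w12.png'),cv2.COLOR_BGR2GRAY); v=im[195:285,272:290].mean(1); k=np.nonzero(v<60)[0]; print(195+k[0],v.astype(int)[60:])
for c in (.7,.75,.8):
    q=np.array([.6355,-.0825,.052])+.13*np.array([np.sin(.3-c)*.993,np.sin(.3-c)*.117,np.cos(.3-c)]); print(c,q,pix('wrist',q))
E
```

```text
wrist lever_knob [([0.5792, -0.0807, 0.1674], 0.81)]
t 30.15 tcp [ 0.5705 -0.0877  0.1479] yaw 7.55 w 0.314 F [20.879   4.3803 -1.2828]
shift [-0.03 -0.03 -0.22] twist 0.95
215 [26 25 24 23 23 21 21 20 20 19 18 18 16 12 53 90 96 96 97 97 98 92 65 44
 54 61 66 70 75 78]
0.7 [ 0.5852 -0.0884  0.1717] [280.247  225.3205]
0.75 [ 0.5794 -0.0891  0.1691] [279.9894 236.3625]
0.8 [ 0.5736 -0.0898  0.1661] [279.7397 246.5249]
```

The TCP no longer moves and the force has risen to 21 N, so the lever is on its stop. Final check of everything else.

```bash
python3 - <<'E'
from h import *
shot('side','s6');shot('top','t6')
find('side','column','catch_knob','short_a','jar','reagent','amber'); find('top','column_head','short_a')
s=r.sense(); print(s['time_s'],s['tcp_pos'],s['wrist_force'],s['gripper_width'])
a=cv2.imread('pics/s6.png')[120:370,130:400]; b=cv2.imread('pics/t6.png')[100:360,100:400]
cv2.imwrite('pics/m5.png',np.hstack([cv2.resize(a,(400,400)),cv2.resize(b,(400,400))]))
E
```

```text
side column [([0.6118, 0.0523, 0.0135], 0.73), ([0.4153, 0.2937, 0.012], 0.3)]
side catch_knob []
side short_a [([0.5367, 0.3065, 0.0119], 0.76), ([0.6257, -0.0281, -0.003], 0.65)]
side jar [([0.3332, 0.2358, 0.0029], 0.82)]
side reagent [([0.708, 0.3614, -0.0014], 0.94)]
side amber [([0.5167, -0.3805, -0.0026], 0.95)]
top column_head [([0.6243, 0.0604, 0.1429], 0.49), ([0.5192, -0.3742, 0.0027], 0.21)]
top short_a [([0.4175, 0.2888, 0.0125], 0.6), ([0.5409, 0.3051, 0.0115], 0.6)]
30.65 [ 0.5706 -0.0877  0.1478] [21.      3.5049 -1.1689] 0.31416191419680567
```

View pics/m5.png

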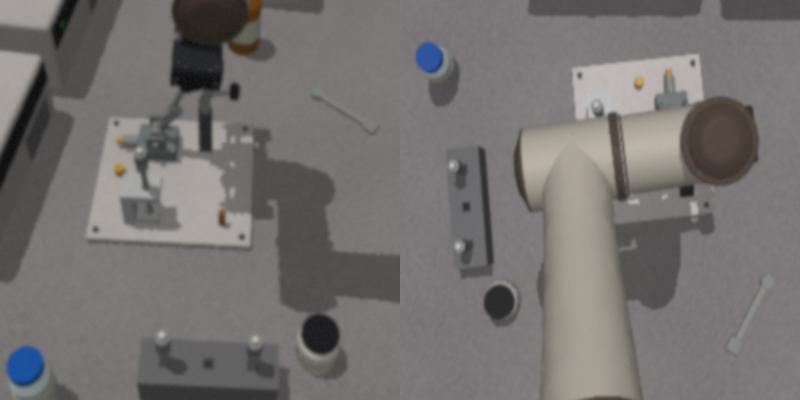

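The final view shows the column upright in the holder and the catch flipped over towards the robot. The lever is pulled towards the robot and still held. Both short columns and all the bystanders are in place.

```bash
python3 -c "
from station import r
print(r.finish_job())"
```

```text
the job is handed in; nothing more can be done
None
```

I did the whole task in the order asked and handed it in at about 31 s of the 67 s allowed, still holding the lever. `finish_job` gives no verdict.

- **Column:** I took the tallest column from the middle rack hole and lowered it through the eyelet. The foot met the base plate with 4.6 N of contact, at the same tool height as in the rack. I then let go; the last image shows it upright in the holder, and the network put its foot at z ≈ 13 mm, against a nominal 12 mm.
- **Catch:** It is swung over towards the robot to roughly 1.95 rad, estimated from images and tool position. The knob crept in the grip on the first swing, leaving the catch at about 1.6 rad, so I gripped it again and finished the swing. It stayed over after I let go. In the very last side picture the network missed the catch knob, but the knob is visible in the flipped position.
- **Lever:** It is held at its stop. A further 14 mm of commanded pull moved the tool less than 1 mm and raised the force to 21 N. The camera estimates were about 0.74 to 0.78 rad, against the 0.75 stop. The tool is tilted about 6° and grips the knob several millimetres off centre, but the grip was stable.
- **Other things:** The two short columns, jar, reagent jar and amber bottle were found within a few millimetres of where they started. The spanner, vial and ferrule I checked only by eye in the last image.

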